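# Put the carving tools back on their silhouettes

### The arm

A 7-joint arm with a two-finger parallel gripper is mounted at the origin on the work surface. World frame = base frame: x ahead of the robot, y to its left, z up, the work surface at z = 0. Lengths are in mm, angles in rad, forces in N, time in s.
With the tool pointing down it reaches from about 400 to 875 mm from the base axis. Payload 4.4 kg.
Tool frame: the origin (TCP) lies on the centre line of the jaws, within the pads' length; the fingertips stand 25 mm ahead of it and the grasp point (between the pads) lies 6 mm ahead of it (ctrl.finger_overhang is the distance from the TCP to the fingertips, in mm); z points along the fingers, y is the line along which they close (so a half turn about z gives the same grasp; the last joint's range is limited). The gripper opens to 85 mm and grips with 20 to 120 N. Pads are 22 mm wide; open, the fingers measure 114 mm over their backs; the gripper's body (76 mm by 85 mm) begins 54 mm behind the grasp point. The pads swing forward as they close: fully open they stand 13 mm farther back than shut.
Start: joints at [1.09, 0.628, 0.038, 1.517, -0.027, 0.996, -0.02], TCP at [261.982, -594.881, 256.313] pointing down, gripper open.
Joint ranges: [-3.06, 3.06], [-0.37, 2.12], [-1.25, 1.32], [0.18, 2.47], [-1.1, 4.24], [0.23, 1.98], [-2.94, 2.94]. Speed limits (rad/s): [2.57, 2.57, 3.14, 3.14, 3.14, 3.14, 3.14].

### API

Orientations are given as [roll, pitch, yaw] about the fixed x, y, z axes, in that order (R = Rz(yaw) Ry(pitch) Rx(roll)).
In Python, from cell import ctrl gives the robot as it stands. The module is installed in compiled form; this text tells all that it offers.
- The arm moves only by the tool play_rows, never from a script. Its argument "targets" is a list of rows, each a list of 5 numbers: the closure, from 0 (fully open) to 1 (shut), then the shift along the tool's x, y, z in cm, then the turn about the tool's z in degrees. In form: [[gripper, dx, dy, dz, spin], ...]. A call has 1 to 10 rows; each row is the pose to reach, as a shift and turn from the pose commanded when the call began, along the tool's axes at that moment; what a row does not reach only later rows make up. A row lasts 1/10 s, in which the tool goes at most 50 mm and 8.59 degrees, less where a joint would pass 70% of its speed; a pose out of reach is approached as far as the arm can. A call with a gripper value outside its range is refused whole. The fingers move at their own pace and stop on an object; the grip force is fixed at half the most. Time passes only in rows, so rows that repeat a pose let the fingers close. It gives the time, the measured TCP pose, the force, the opening and the grip force at its end, in the units of the state.
- ctrl.read_state(): the state, without advancing time (a new reading comes with each control period).
- ctrl.get_image(name): name is "scene" or "top" or "wrist"; returns (picture, depth): 400x640x3 uint8, red, green, blue; 400x640 float32, mm along the optical axis (not along the pixel's ray), 0 where there is no reading.
- ctrl.calibration(name): a dict with "vfov" (degrees; the focal length in pixels is half the picture's height over the tangent of half this angle, whatever the lens; pixels are square), "cx", "cy" (the principal point, pixels), "extrinsics" (4x4, takes a point from camera to world coordinates); the wrist camera has in their place "mount" (4x4, takes a point from camera to tool coordinates, whose origin is the TCP and whose axes are the flange's). Camera axes: x right, y down, z forward; pixel columns grow to the right and rows downward; lengths in mm; the calibration is good to about 2 mm. The wrist camera is an equidistant fisheye: a pixel r from the principal point sees the ray r / f radians off the axis. A picture is of the moment at which its call begins: read the wrist's pose just before it. calibration takes no time and is no camera call.
- ctrl.finish_job(): hands the job in; it is judged then, once.
Trained networks look in the newest picture that a camera, given by its name, has taken for a name from the list of things; names that differ only in an ending like _2 or _b are one class to them, and where a whole thing is asked for, a point or a joint stands for the part that bears it (a point fixed in the world has none). Each returns a list of dicts, best first, with "confidence" (0 to 1); they miss things now and then, are a little off and sometimes report something else, mostly with a low value. They report only what shows in the picture. A call takes as long as a camera call. They do not tell look-alikes from the thing itself.
- ctrl.search_frame(camera, name): "bbox" ([left, top, right, bottom] in pixels, round what is visible of it).
- ctrl.trace(camera, name): "pixels" (400x640 bool, what is visible of it) and "bbox" ([left, top, right, bottom] in pixels, round what is visible of it).
The state is a dict: "clock": time; "qpos": joint angles; "qd": joint speeds; "tau": joint torques, N m; "eef_pos": TCP position; "tool_rot": TCP orientation; "force": force on the tool from outside, world axes, zero at the start; "torque": the same for the moment, N m; "width": finger opening in mm; "gripper_force": force on a finger pad.
Only numpy, scipy, OpenCV 4.12 (cv2) and the standard library are available. Lean on these libraries where they do the work, as an engineer would, in place of code of your own. Each camera call takes 0.05 s, during which the arm holds its last target. There are 200 camera calls.

### The job

Put the four carving tools away: set the sharpening stone, the palm gouge, the block plane and the mallet each on the plywood pad that carries its dark silhouette, so that the tool covers its silhouette. The gouge and the plane must point the way their silhouettes do, and the mallet must stand upright on its head.

Things in the scene. Friction and masses are not known exactly. Their poses are not given: they have to be found in the camera images.
- stone: Grey two-layer sharpening stone, a plain block 125 x 42 x 24 mm (x, y, z), about 0.3 kg. Origin: middle of its underside; x along its length, z up. Grip it across the 42 mm width. The two ends are alike.
- gouge: Palm gouge lying flat, 130 mm long, 0.11 kg: pale wooden handle from x = -65 to +8 mm (does not roll), brass ferrule, thin shank and U-shaped steel blade 17 mm wide, clear of the bench. Origin: under the middle of its length, at the level of the handle's underside; x from handle to blade tip, z up. Grip the handle across y near x = -30 mm: 26 mm wide, 28 mm high there.
- gouge_tip (a point): The cutting tip of the palm gouge: 65 mm along +x from the gouge's origin, 12 mm up.
- plane: Dark iron block plane, 140 x 44 mm, 48 mm high, 0.5 kg, on its sole: half-round heel at x = -70, square toe at x = +70 mm with a dark knob (20 mm wide, at x = +53), sloping brass cap on top. Origin: middle of the sole; x from round heel to square toe, z up. Flat cheeks 44 mm apart, 29 mm high, from x = -46 to +38 mm: grip across them near the origin.
- plane_toe (a point): Middle of the square toe edge of the block plane: 70 mm along +x from the plane's origin.
- mallet: Round wooden carver's mallet standing upright on its head, 165 mm tall, about 0.4 kg: head 54 mm across at the foot, 66 mm at its widest (70 mm up), 92 mm high; above it a round handle 25 to 29 mm across up to 165 mm. Origin: centre of its foot; z up along the handle. Grip the handle about 130 mm up.
- stone_pad: Fixed plywood pad, flat on the bench, 150 x 66 mm (x, y), 12 mm thick, with a dark plain rectangle (129 x 46 mm) painted centrally on top. Origin: middle of its underside (bench level, 12 mm below the top); z up; x along the rectangle's length. Place for the sharpening stone, either way round.
- gouge_pad: Fixed plywood pad, flat on the bench, 155 x 60 mm (x, y), 12 mm thick, with the dark silhouette of the palm gouge (broad round-ended handle, narrow shank, small flare at the blade) painted centrally on top. Origin: middle of its underside (bench level, 12 mm below the top); z up; x points along the silhouette from the handle to the blade. Place for the palm gouge: same centre, same direction.
- plane_pad: Fixed plywood pad, flat on the bench, 165 x 68 mm (x, y), 12 mm thick, with the dark silhouette of the block plane (143 x 48 mm, one end half-round, the other square) painted centrally on top. Origin: middle of its underside (bench level, 12 mm below the top); z up; x points from the round end to the square end. Place for the block plane: same centre, same direction.
- mallet_pad: Fixed plywood pad, flat on the bench, 90 x 90 mm (x, y), 12 mm thick, with a dark disc 68 mm across painted centrally on top. Origin: middle of its underside (bench level, 12 mm below the top); z up. Place for the mallet, upright on its head.
Mind the look-alikes: they are no part of the job. What is shaped like the plane but green or pink is not meant.

How it is judged:
By the outcome, as a careful person would: the job done as asked, in the order asked, and still so for the second after the job is handed in, with the robot touching nothing.
It also fails if it takes over 112 s, if anything falls off the work surface, if the arm or the gripper's body presses on something with over 40 N, if the wrist force passes 120 N, or if a joint passes its speed limit or range.

## Working session

There is one attempt and no reset: what is moved stays moved. The work goes in short steps, Python scripts to look and compute and a tool call to move; the robot and the scene stay as the last step left them, time stands still between calls to the robot, and variables do not carry over. Pictures are saved under pics/ and viewed, at most 14 in all, crops included, and the job is handed in when it is done.

Besides the shell and the picture viewer there is one more tool, called by a JSON object that holds its "method" and its "body", one argument or row to a line. play_rows: Moves the arm, as the interface text tells. Its arguments: {"type":"object","properties":{"targets":{"type":"array"}},"required":["targets"]}

```bash
mkdir -p pics; python3 - <<'E'
from cell import ctrl
import cv2,numpy as np
s=ctrl.read_state();print(s['clock'],s['qpos'],s['eef_pos'],s['tool_rot'],s['width'])
for n in('scene','top'):
    im,d=ctrl.get_image(n);cv2.imwrite(f'pics/{n}0.png',im[:,:,::-1]);np.savez(f'{n}0.npz',im=im,d=d)
    c=ctrl.calibration(n);print(n,c)
print(ctrl.calibration('wrist'))
E
```

```text
0.0 [ 1.09018018  0.62933243  0.03843074  1.51837144 -0.02700859  0.99630797
 -0.0200281 ] [ 261.76455691 -594.32584634  255.39662269] [-3.13969104e+00  1.08318078e-05  4.14792374e-01] 85.3816706316879
scene {'vfov': 49.73490489012061, 'cx': 320.76331420762097, 'cy': 198.84299339922728, 'extrinsics': array([[-8.72027391e-01,  2.89671684e-01, -3.94535860e-01,
         1.06726222e+03],
       [ 4.89360224e-01,  5.32018028e-01, -6.91001729e-01,
         1.01080175e+03],
       [ 9.73655562e-03, -7.95642591e-01, -6.05688093e-01,
         8.65921344e+02],
       [ 0.00000000e+00,  0.00000000e+00,  0.00000000e+00,
         1.00000000e+00]])}
top {'vfov': 51.72789092621738, 'cx': 317.25004598888, 'cy': 196.8623930508866, 'extrinsics': array([[-7.02156933e-03, -9.87933587e-01,  1.54718857e-01,
         3.31723192e+02],
       [-9.99874948e-01,  9.12877146e-03,  1.29132847e-02,
         5.15860851e+01],
       [-1.41698608e-02, -1.54608838e-01, -9.87874143e-01,
         1.40727385e+03],
       [ 0.00000000e+00,  0.00000000e+00,  0.00000000e+00,
         1.00000000e+00]])}
{'vfov': 65.70646984690485, 'cx': 321.23435142342765, 'cy': 200.7552075959461, 'mount': array([[-7.73754441e-04, -9.59707509e-01, -2.80999819e-01,
         6.98520865e+01],
       [ 9.99999077e-01, -4.28778554e-04, -1.28915289e-03,
         1.25818478e+00],
       [ 1.11672301e-03, -2.81000557e-01,  9.59706955e-01,
        -1.17473054e+02],
       [ 0.00000000e+00,  0.00000000e+00,  0.00000000e+00,
         1.00000000e+00]])}
```

View pics/top0.png

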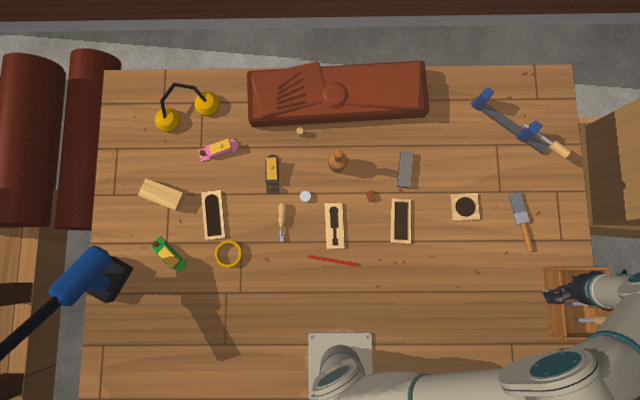

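View pics/scene0.png

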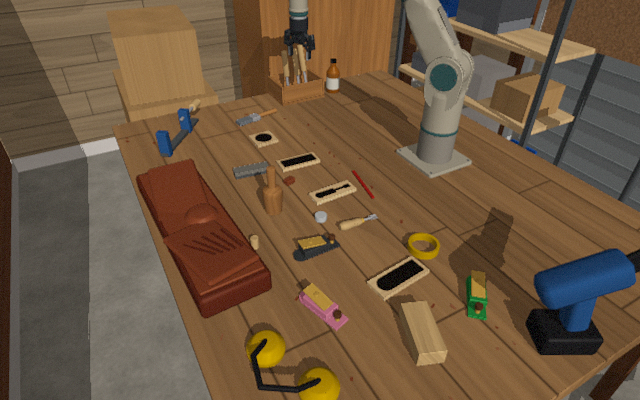

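The real plane is the dark iron one with the brass cap at top-view (272,173). The pink one at (218,150) and the green one at (169,254) are decoys. Stone is at (405,169), gouge (282,220) and mallet (337,159). Pads: plane (213,215), gouge (335,226), stone (401,221), mallet (465,207).

```bash
cat > h.py <<'E'
from cell import ctrl
import cv2,numpy as np
from scipy.spatial.transform import Rotation as R
def pose():
    s=ctrl.read_state();T=np.eye(4);T[:3,:3]=R.from_euler('xyz',s['tool_rot']).as_matrix();T[:3,3]=s['eef_pos'];return s,T
def cam(n,T=None):
    c=ctrl.calibration(n);f=200/np.tan(np.radians(c['vfov']/2))
    return f,c['cx'],c['cy'],(T@c['mount'] if n=='wrist' else c['extrinsics']),n=='wrist'
def project(P,C):
    f,cx,cy,E,fish=C;p=(np.asarray(P,float)-E[:3,3])@E[:3,:3]
    if fish:
        r=np.hypot(p[...,0],p[...,1]);k=f*np.arctan2(r,p[...,2])/np.maximum(r,1e-9)
    else: k=f/p[...,2]
    return np.stack([cx+k*p[...,0],cy+k*p[...,1]],-1)
def deproj(uv,C,z=None,d=None):
    f,cx,cy,E,fish=C;a=(np.asarray(uv,float)-[cx,cy])/f
    if fish:
        r=np.linalg.norm(a,axis=-1,keepdims=True);a=a*np.tan(r)/np.maximum(r,1e-9)
    ray=np.concatenate([a,np.ones(a.shape[:-1]+(1,))],-1)
    if d is not None: return (ray*np.asarray(d)[...,None])@E[:3,:3].T+E[:3,3]
    w=ray@E[:3,:3].T;return E[:3,3]+w*((z-E[2,3])/w[...,2:])
def rect(im,C,c,z,half=130,s=3):
    "ortho view at height z about c: up = +x world, left = +y world, s px per mm"
    g=(np.arange(2*half*s)-half*s)/s
    Y,X=np.meshgrid(c[1]-g,c[0]-g);P=np.stack([X,Y,np.full_like(X,z)],-1)
    m=project(P,C).astype(np.float32);return cv2.remap(im,m[...,0],m[...,1],cv2.INTER_LINEAR)
def box(pts):
    (c,wh,a)=cv2.minAreaRect(np.asarray(pts,np.float32))
    if wh[0]<wh[1]: wh=wh[::-1];a+=90
    return np.round(c,1),np.round(wh,1),round((a+90)%180-90,1)
E
python3 - <<'E'
from h import *
im,d=ctrl.get_image('top');C=cam('top')
for n in ['stone','gouge','plane','mallet','stone_pad','gouge_pad','plane_pad','mallet_pad']:
    for r in ctrl.trace('top',n)[:3]:
        v,u=np.nonzero(r['pixels']&(d>0));P=deproj(np.stack([u,v],-1),C,d=d[v,u])
        print(n,round(r['confidence'],2),np.round(r['bbox']),*box(P[:,:2]),'z',np.percentile(P[:,2],[5,50,95]).round())
E
```

```text
stone 0.78 [396. 152. 417. 186.] [ 645.9 -234.4] [127.5  47.4] -8.3 z [11. 25. 30.]
gouge 0.74 [277. 201. 287. 241.] [466.4 189.2] [125.7  24.1] -2.4 z [ 9. 22. 31.]
plane 0.89 [199. 142. 237. 163.] [722.  415.6] [142.6  49.7] -76.8 z [ 4. 30. 45.]
plane 0.63 [267. 159. 277. 196.] [635.  222.8] [140.2  42.4] -2.8 z [ 5. 32. 46.]
plane 0.56 [151. 239. 185. 268.] [359.4 571.3] [142.7  45.5] 48.0 z [ 4. 29. 46.]
stone_pad 0.7 [392. 197. 411. 244.] [ 468.5 -214.4] [150.   70.7] -2.3 z [ 8. 13. 18.]
gouge_pad 0.84 [326. 202. 344. 247.] [454.7  10.8] [156.8  64.1] 1.6 z [ 7. 13. 18.]
plane_pad 0.97 [200. 190. 227. 241.] [496.  429.8] [170.8  75.1] 7.2 z [ 5. 13. 18.]
mallet_pad 0.65 [451. 193. 481. 221.] [ 515.5 -430.7] [94.2 93.6] 1.7 z [ 4. 13. 18.]
```

```bash
python3 - <<'E'
from h import *
im=np.load('top0.npz')['im'];C=cam('top')
r=[rect(im,C,c,z,100,2)[...,::-1] for c,z in [((635,223),30),((466,189),15),((640,60),90),((496,430),12),((455,11),12),((646,-234),24)]]
o=np.vstack([np.hstack(r[:3]),np.hstack(r[3:])]);cv2.imwrite('pics/crop1.png',cv2.resize(o,(795,530)))
E
```

```text
(no output)
```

View pics/crop1.png

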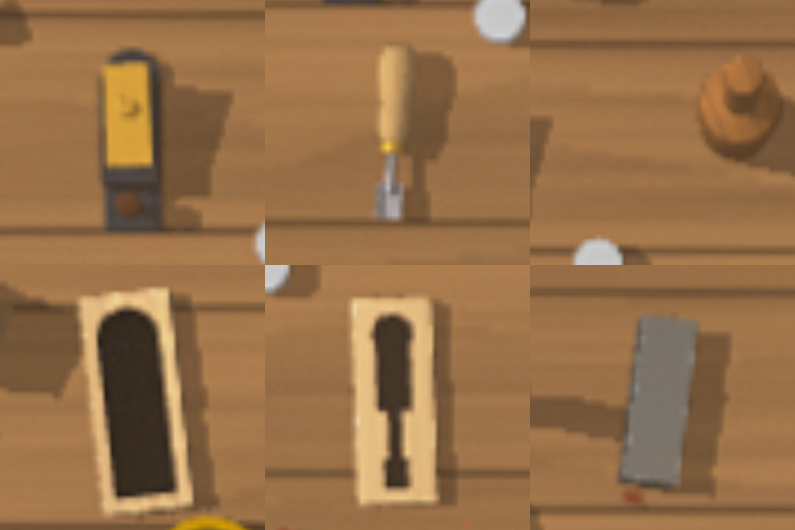

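The crops confirm the plane: heel, brass cap and knob, with the toe towards -x. The gouge blade and both directed silhouettes also point to -x. The mallet is near (655,0). Next I move above the stone.

{"method": "play_rows", "body": {
  "targets": [
    [0,46,-16,5,30],
    [0,46,-16,5,32],
    [0,46,-16,5,32],
    [0,46,-16,5,32],
    [0,46,-16,5,32],
    [0,46,-16,5,32],
    [0,46,-16,5,32],
    [0,46,-16,5,32],
    [0,46,-16,5,32],
    [0,46,-16,5,32]
  ]
}}

```text
clock: 1.55
eef_pos: [620.9, -259.6, 206.0]
tool_rot: [-3.14, -0.001, -0.141]
force: [0.3, 0.2, 0.3]
width: 85.4
gripper_force: 0.0
```

```bash
cat >> h.py <<'E'
def look(n='wrist',save=None):
    s,T=pose();im,d=ctrl.get_image(n)
    if save: cv2.imwrite(f'pics/{save}.png',im[:,:,::-1])
    return im,d,cam(n,T),T
def tool(T,P):
    "world point -> tool cm"
    return np.round(((np.append(P,1)@np.linalg.inv(T).T)[:3])/10,2)
def near(L,c,C,z):
    "trace result nearest to world xy c"
    f=lambda r:np.linalg.norm(deproj(np.argwhere(r['pixels'])[:,::-1].mean(0)[None],C,z=z)[0,:2]-c)
    L=sorted(L,key=f);return L[0] if L and f(L[0])<70 else None
def top(n,c,im,d,C,zr,zt):
    "box of points of n with height in zr (depth), and outline deprojected at zt"
    r=near(ctrl.trace('wrist',n),c,C,zt)
    if r is None: print(n,'not found');return
    v,u=np.nonzero(r['pixels']&(d>0));P=deproj(np.stack([u,v],-1),C,d=d[v,u])
    k=(P[:,2]>zr[0])&(P[:,2]<zr[1]);print(n,round(r['confidence'],2),'depth',*box(P[k][:,:2]),'zmed',P[k][:,2].mean().round(1),k.sum());return P
def dark(n,c,im,C,th=80,half=110):
    "dark silhouette near c on plane z=12"
    o=rect(im,C,c,12,half,3);m=(o.max(-1)<th).astype(np.uint8);m=cv2.morphologyEx(m,cv2.MORPH_OPEN,np.ones((7,7)))
    N,lab,st,ce=cv2.connectedComponentsWithStats(m)
    i=1+np.argmin(np.linalg.norm(ce[1:]-half*3,axis=1)+1e4*(st[1:,4]<4000))
    v,u=np.nonzero(lab==i);P=np.stack([c[0]-(v/3-half),c[1]-(u/3-half)],-1);print(n,'dark',*box(P),'area',st[i,4]/9);return o,lab==i
E
python3 - <<'E'
from h import *
im,d,C,T=look(save='w1')
P=top('stone',(646,-234),im,d,C,(18,32),24)
r=near(ctrl.trace('wrist','stone'),(646,-234),C,24)
print(box(deproj(np.argwhere(r['pixels'])[:,::-1],C,z=24)[:,:2]))
dark('stone_pad',(468,-214),im,C)
top('stone_pad',(468,-214),im,d,C,(6,18),12)
E
```

```text
stone 0.89 depth [ 643.6 -233.3] [125.3  42.5] -6.9 zmed 23.9 5160
(array([ 643.8, -233.8]), array([124.8,  43.5]), -7.3)
stone_pad dark [ 457.3 -213.8] [219.7 198. ] -90.0 area 19618.333333333332
stone_pad 0.77 depth [ 477.9 -213.8] [129.2  66.8] -2.6 zmed 12.2 4553
```

View pics/w1.png

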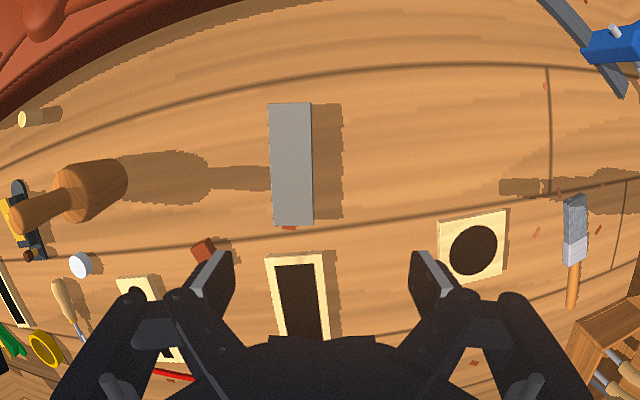

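```bash
python3 - <<'E'
from h import *
s,T=pose();print(s['eef_pos'],s['qpos'],s['tool_rot'],tool(T,[643.7,-233.5,28]))
E
```

```text
[ 619.06282206 -261.72837016  205.84756124] [ 0.24611572  0.72122716  0.19880886  1.50334996 -0.16284441  0.93389667
 -1.21786338] [-3.14150016e+00  6.41199473e-04 -1.40832342e-01] [ 2.05 -3.14 17.78]
```

{"method": "play_rows", "body": {
  "targets": [
    [0,2.0,-3.1,5,-1],
    [0,2.05,-3.15,10,-1],
    [0,2.05,-3.15,14,-1],
    [0,2.05,-3.15,16,-1],
    [0,2.05,-3.15,17,-1],
    [0,2.05,-3.15,17.8,-1],
    [0,2.05,-3.15,17.8,-1],
    [0.6,2.05,-3.15,17.8,-1],
    [1,2.05,-3.15,17.8,-1],
    [1,2.05,-3.15,17.8,-1]
  ]
}}

```text
clock: 2.75
eef_pos: [644.2, -234.5, 29.7]
tool_rot: [-3.141, -0.002, -0.126]
force: [1.9, 4.5, 3.5]
width: 43.8
gripper_force: 2.2
```

{"method": "play_rows", "body": {
  "targets": [
    [1,0,0,0,0],
    [1,0,0,0,0],
    [1,0,0,0,0],
    [1,0,0,0,0],
    [1,0,0,0,0]
  ]
}}

```text
clock: 3.25
eef_pos: [644.5, -234.4, 30.0]
tool_rot: [-3.141, -0.002, -0.126]
force: [-0.3, 1.4, 7.1]
width: 40.3
gripper_force: 63.7
```

{"method": "play_rows", "body": {
  "targets": [
    [1,0,0,-2,0],
    [1,0,0,-6,0],
    [1,-2,-1,-10,0],
    [1,-6,-2,-14,-3],
    [1,-10.5,-4,-17,-7],
    [1,-15,-6,-17,-7],
    [1,-19,-7.5,-17,-7],
    [1,-22,-8.5,-17,-7],
    [1,-24.5,-9.3,-17,-7],
    [1,-24.5,-9.3,-17,-7]
  ]
}}

```text
clock: 4.25
eef_pos: [406.9, -109.7, 198.2]
tool_rot: [-3.139, 0.006, -0.003]
force: [0.2, 0.0, -3.6]
width: 40.6
gripper_force: 62.4
```

```bash
python3 - <<'E'
from h import *
im,d,C,T=look(save='w2');print(T[:3,3],ctrl.read_state()['width'])
a=[]
for n,c,h in (('stone_pad',(468,-214),85),('gouge_pad',(455,11),85)):
    top(n,c,im,d,C,(7,17),12)
    o,m=dark(n,c,im,C,75,h);o=o.copy();o[m]=o[m]//2+[0,100,0];a.append(o)
cv2.imwrite('pics/w2r.png',cv2.resize(np.hstack([cv2.resize(im,(816,510))[:,:0]]+a)[...,::-1],(800,400)))
E
```

```text
[ 406.85926735 -109.73221968  198.16493594] 40.91843198826636
stone_pad 0.9 depth [ 465.9 -213. ] [150.6  67.2] -2.8 zmed 12.0 8792
stone_pad dark [ 469.3 -230.3] [2. 2.] -90.0 area 5.444444444444445
gouge_pad 0.6 depth [451.   12.2] [155.9  61.4] 1.7 zmed 12.1 7743Traceback (most recent call last):
  File "<stdin>", line 6, in <module>
  File "h.py", line 52, in dark
    i=1+np.argmin(np.linalg.norm(ce[1:]-half*3,axis=1)+1e4*(st[1:,4]<4000))
        ~~~~~~~~~^^^^^^^^^^^^^^^^^^^^^^^^^^^^^^^^^^^^^^^^^^^^^^^^^^^^^^^^^^
    return _wrapfunc(a, 'argmin', axis=axis, out=out, **kwds)
    return bound(*args, **kwds)
ValueError: attempt to get argmin of an empty sequence
```

```bash
python3 - <<'E'
from h import *
s,T=pose();print(s['eef_pos'],s['tool_rot'],tool(T,[466.7,-213,60]),tool(T,[466.7,-213,42.5]))
E
```

```text
[ 412.99791674 -112.08326401  198.65321047] [ 3.14095034e+00 -1.97818763e-03 -4.07750933e-03] [ 5.38 10.06 13.88] [ 5.38 10.06 15.63]
```

```bash
python3 - <<'E'
from h import *
im,d,C,T=look();print(T[:3,3])
for n,c in (('stone_pad',(468,-214)),('gouge_pad',(455,11))): top(n,c,im,d,C,(7,17),12)
s,T=pose();print(s['eef_pos'],s['tool_rot'])
E
```

```text
[ 412.99791674 -112.08326401  198.65321047]
stone_pad 0.57 depth [ 466. -213.] [150.8  67.7] -2.9 zmed 12.0 8779
gouge_pad 0.78 depth [451.1  11.9] [155.6  61.2] 1.9 zmed 12.1 7657
[ 412.99251286 -112.25440079  198.30116714] [ 3.14112030e+00 -9.41916585e-04 -4.51988445e-03]
```

{"method": "play_rows", "body": {
  "targets": [
    [1,2,4,3,2.6],
    [1,4,8,7,2.6],
    [1,5.4,10.1,10.5,2.6],
    [1,5.4,10.1,12.5,2.6],
    [1,5.4,10.1,14,2.6],
    [1,5.4,10.1,14,2.6],
    [1,5.4,10.1,14,2.6],
    [1,5.4,10.1,14,2.6]
  ]
}}

```text
clock: 5.35
eef_pos: [466.4, -213.2, 59.2]
tool_rot: [3.141, -0.002, -0.049]
force: [-0.1, -0.7, -3.6]
width: 40.7
gripper_force: 62.5
```

```bash
python3 - <<'E'
from h import *
s,T=pose();print(s['eef_pos'],s['tool_rot'],tool(T,[466.7,-213,42.5]),s['force'])
E
```

```text
[ 466.39043735 -213.17977194   59.18418387] [ 3.14094070e+00 -1.76429792e-03 -4.92080835e-02] [ 0.03 -0.02  1.67] [-0.12445281 -0.7395807  -3.59475259]
```

{"method": "play_rows", "body": {
  "targets": [
    [1,0,0,0.8,0],
    [1,0,0,1.4,0],
    [1,0,0,1.7,0],
    [1,0,0,1.7,0],
    [0.3,0,0,1.7,0],
    [0,0,0,1.7,0],
    [0,0,0,1.7,0],
    [0,0,0,1.7,0],
    [0,0,0,0,0],
    [0,0,0,-4,0]
  ]
}}

```text
clock: 6.35
eef_pos: [463.7, -212.1, 96.6]
tool_rot: [-3.139, 0.006, -0.049]
force: [0.5, -0.8, 0.5]
width: 85.7
gripper_force: 0.0
```

{"method": "play_rows", "body": {
  "targets": [
    [0,-0.5,-2,-4,0],
    [0,-1,-6,-8,-3],
    [0,-2,-11,-9,-3],
    [0,-3,-16,-9,-3],
    [0,-4,-21,-9,-3],
    [0,-4.3,-26,-9,-3],
    [0,-4.3,-31,-9,-3],
    [0,-4.3,-34,-9,-3],
    [0,-4.3,-36,-9,-3],
    [0,-4.3,-36,-9,-3]
  ]
}}

```text
clock: 7.35
eef_pos: [440.3, 152.6, 188.2]
tool_rot: [-3.14, -0.001, 0.009]
force: [0.1, -0.9, -0.0]
width: 85.4
gripper_force: 0.0
```

{"method": "play_rows", "body": {
  "targets": [
    [0,0,0,0,0],
    [0,0,0,0,0]
  ]
}}

```text
clock: 7.55
eef_pos: [440.3, 147.1, 188.3]
tool_rot: [3.141, 0.0, 0.001]
force: [-0.8, -0.4, 0.2]
width: 85.4
gripper_force: 0.0
```

```bash
python3 - <<'E'
from h import *
im,d,C,T=look(save='w3');print(T[:3,3])
P=top('gouge',(466,189),im,d,C,(3,40),15)
np.save('g.npy',P)
# handle only: axis from points high up
for n,c,z in (('plane_pad',(496,430),12),('stone',(466,-213),36)): top(n,c,im,d,C,(z-5,z+5),z)
k=P[:,2]>20;print(box(P[k][:,:2]),k.sum(),np.percentile(P[k][:,0],[1,99]),P[:,2].max())
E
```

```text
[440.29025281 147.10417956 188.29040131]
gouge 0.57 depth [465. 192.] [129.4  28.1] -5.4 zmed 22.1 2711
plane_pad 0.97 depth [491.3 425.8] [165.   70.5] 6.5 zmed 12.3 5402
stone 0.66 depth [ 464.5 -213.6] [125.   45.1] -2.7 zmed 35.2 1892
(array([489. , 188.4]), array([80.8, 26.2]), -1.2) 1879 [450.99340209 527.69152544] 30.551585825987956
```

View pics/w3.png

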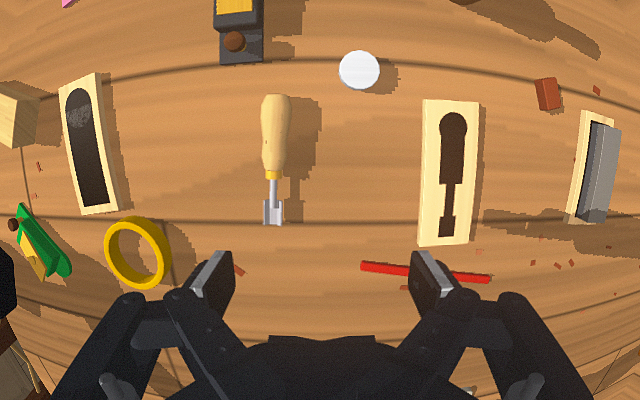

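Picture w3 shows the stone seated on its pad at right (600,165), the gouge at (273,160) with its blade towards the robot, and the gouge pad at (450,170). The plane pad is at (90,145). I'll refine the gouge axis next.

```bash
python3 - <<'E'
from h import *
im,d,C,T=look()
r=near(ctrl.trace('wrist','gouge'),(466,189),C,14)
P=deproj(np.argwhere(r['pixels'])[:,::-1],C,z=14)
x=P[:,0];lo,hi=x.min(),x.max();print(lo,hi,hi-lo)
B=[]
for a in np.arange(lo,hi,8):
    k=(x>=a)&(x<a+8);y=P[k,1]
    if k.sum()>3:B.append((a+4,(y.min()+y.max())/2,y.max()-y.min()))
print(np.round(B,1))
B=np.array(B);p=np.polyfit(B[:,0],B[:,1],1);print('slope deg',np.degrees(np.arctan(p[0])),[ (q,np.polyval(p,q)) for q in (465,495)])
print(pose()[1][:3,3])
E
```

```text
400.87421657189367 529.3676498870074 128.4934333151137
[[404.9 195.3  17.7]
 [412.9 194.5  18.7]
 [420.9 194.1  18.5]
 [428.9 193.9  16.1]
 [436.9 192.8   5.1]
 [444.9 192.9  11.8]
 [452.9 192.2  16.7]
 [460.9 191.4  21.4]
 [468.9 190.8  24.4]
 [476.9 190.1  23.4]
 [484.9 189.9  23.2]
 [492.9 188.8  25. ]
 [500.9 187.7  26.8]
 [508.9 188.   27.5]
 [516.9 188.   27.6]
 [524.9 187.9  25.6]
 [532.9 189.6  12.3]]
slope deg -3.437003224990228 [(465, np.float64(191.29529045199942)), (495, np.float64(189.49351806134504))]
[440.51919929 148.04653969 188.37290918]
```

```bash
python3 - <<'E'
from h import *
s,T=pose();print(tool(T,[495.2,189.5,28]),s['tool_rot'])
E
```

```text
[ 5.47 -4.14 16.04] [ 3.14152992e+00 -6.02153683e-05  1.50126443e-03]
```

{"method": "play_rows", "body": {
  "targets": [
    [0,2,-2,3,3.5],
    [0,5.4,-4.1,7,3.5],
    [0,5.45,-4.15,11,3.5],
    [0,5.45,-4.15,13.5,3.5],
    [0,5.45,-4.15,15.2,3.5],
    [0,5.45,-4.15,16,3.5],
    [0,5.45,-4.15,16,3.5],
    [0.5,5.45,-4.15,16,3.5],
    [1,5.45,-4.15,16,3.5],
    [1,5.45,-4.15,16,3.5]
  ]
}}

```text
clock: 8.85
eef_pos: [495.4, 190.7, 29.3]
tool_rot: [-3.141, -0.002, -0.058]
force: [-0.3, 0.4, 0.0]
width: 44.2
gripper_force: 0.0
```

{"method": "play_rows", "body": {
  "targets": [
    [1,0,0,0,0],
    [1,0,0,0,0],
    [1,0,0,0,0],
    [1,0,0,0,0],
    [1,0,0,0,0]
  ]
}}

```text
clock: 9.35
eef_pos: [495.3, 190.7, 29.2]
tool_rot: [-3.141, -0.001, -0.058]
force: [-0.6, -0.1, 6.8]
width: 24.9
gripper_force: 60.4
```

{"method": "play_rows", "body": {
  "targets": [
    [1,0,0,-2,0],
    [1,0,0,-5,0],
    [1,0,3,-7,0],
    [1,-2,8,-7,-5.1],
    [1,-3,12,-7,-5.1],
    [1,-4,15.5,-7,-5.1],
    [1,-4,17.8,-6,-5.1],
    [1,-4,17.8,-4,-5.1],
    [1,-4,17.8,-3,-5.1],
    [1,-4,17.8,-3,-5.1]
  ]
}}

```text
clock: 10.35
eef_pos: [444.1, 14.6, 57.7]
tool_rot: [-3.142, 0.001, 0.03]
force: [0.2, 0.5, -1.8]
width: 25.0
gripper_force: 59.4
```

{"method": "play_rows", "body": {
  "targets": [
    [1,0,0,0,0],
    [1,0,0,0,0]
  ]
}}

```text
clock: 10.55
eef_pos: [444.5, 15.2, 58.4]
tool_rot: [3.141, 0.0, 0.031]
force: [1.0, 0.1, -0.5]
width: 25.1
gripper_force: 59.4
```

```bash
python3 - <<'E'
from h import *
s,T=pose();print(s['eef_pos'],s['width'],tool(T,[481,13,41.5]),s['tool_rot'],s['force'])
E
```

```text
[444.46562291  15.22563769  58.39964608] 25.06596381304599 [3.64 0.34 1.69] [3.14140399e+00 1.41434192e-04 3.12841125e-02] [ 0.95063226  0.07482532 -0.48902784]
```

{"method": "play_rows", "body": {
  "targets": [
    [1,2,0.2,0,0],
    [1,3.65,0.35,0,0],
    [1,3.65,0.35,0,0],
    [1,3.65,0.35,0.8,0],
    [1,3.65,0.35,1.4,0],
    [1,3.65,0.35,1.7,0],
    [1,3.65,0.35,1.7,0],
    [1,3.65,0.35,1.7,0]
  ]
}}

```text
clock: 11.35
eef_pos: [479.4, 12.8, 41.2]
tool_rot: [-3.141, 0.003, 0.031]
force: [-2.5, 0.2, 4.2]
width: 24.7
gripper_force: 60.1
```

{"method": "play_rows", "body": {
  "targets": [
    [0.3,0,0,0,0],
    [0,0,0,0,0],
    [0,0,0,0,0],
    [0,0,0,0,0],
    [0,0,0,-2,0],
    [0,0,0,-6,0],
    [0,-3,-4,-11,0],
    [0,-6,-9,-15,0],
    [0,-6,-13,-15,0],
    [0,-6,-13,-15,0]
  ]
}}

```text
clock: 12.35
eef_pos: [415.9, 144.6, 192.7]
tool_rot: [-3.139, -0.001, 0.035]
force: [1.1, 1.0, -0.2]
width: 85.5
gripper_force: 0.0
```

{"method": "play_rows", "body": {
  "targets": [
    [0,0,0,0,0],
    [0,0,0,0,0]
  ]
}}

```text
clock: 12.55
eef_pos: [417.1, 141.0, 191.4]
tool_rot: [3.141, -0.001, 0.032]
force: [0.2, 0.4, 0.4]
width: 85.2
gripper_force: 0.0
```

```bash
cat >> h.py <<'E'
def midline(n,c,C,z):
    r=near(ctrl.trace('wrist',n),c,C,z)
    P=deproj(np.argwhere(r['pixels'])[:,::-1],C,z=z);x=P[:,0];B=[]
    for a in np.arange(x.min(),x.max()-6,6):
        y=P[(x>=a)&(x<a+6),1];B.append((a+3,(y.min()+y.max())/2))
    B=np.array(B);p=np.polyfit(*B.T,1);m=(x.min()+x.max())/2
    print(n,'x',x.min().round(1),x.max().round(1),'mid',m.round(1),np.polyval(p,m).round(1),'deg',np.degrees(np.arctan(p[0])).round(1))
E
python3 - <<'E'
from h import *
im,d,C,T=look(save='w4');print(T[:3,3])
midline('gouge',(451,12),C,26)
top('gouge_pad',(451,12),im,d,C,(8,16),12)
top('plane_pad',(492,427),im,d,C,(8,16),12)
P=top('plane',(635,223),im,d,C,(2,50),20)
r=near(ctrl.trace('wrist','plane'),(635,223),C,24)
if r: print(r['bbox'])
E
```

```text
[417.08427926 141.02476371 191.41629943]
gouge x 384.9 514.2 mid 449.5 10.0 deg 1.3
gouge_pad not found
plane_pad 0.68 depth [491.3 426.5] [165.6  71.2] 6.7 zmed 12.4 5270
plane 0.63 depth [582.4 224.1] [44.7 40.8] -89.0 zmed 15.3 1740
[216.1, 0.3, 266.4, 39.8]
```

View pics/w4.png

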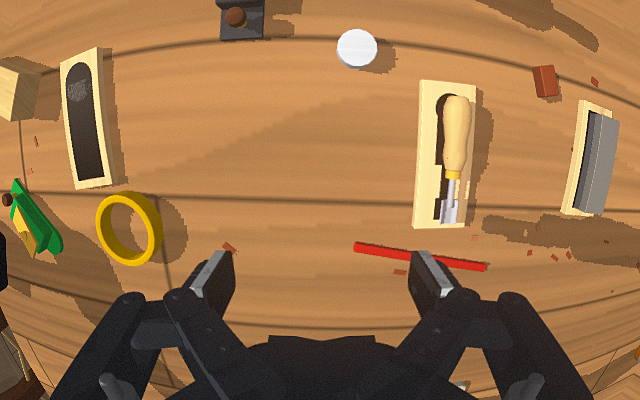

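{"method": "play_rows", "body": {
  "targets": [
    [0,3,-1,-1,2],
    [0,8,-3,-2,4.5],
    [0,12,-5,-2,4.5],
    [0,15.5,-6,-2,4.5],
    [0,18.5,-6.8,-2,4.5],
    [0,18.5,-6.8,-2,4.5],
    [0,18.5,-6.8,-2,4.5],
    [0,18.5,-6.8,-2,4.5]
  ]
}}

```text
clock: 13.65
eef_pos: [598.8, 213.4, 210.9]
tool_rot: [3.141, 0.002, -0.049]
force: [-0.9, -0.2, -0.4]
width: 85.3
gripper_force: 0.0
```

```bash
python3 - <<'E'
from h import *
im,d,C,T=look(save='w5');print(T[:3,3])
P=top('plane',(635,223),im,d,C,(3,60),24);np.save('p.npy',P)
midline('plane',(635,223),C,24)
k=(P[:,2]>22);print('hi',box(P[k][:,:2]),P[:,2].max())
a=ctrl.trace('wrist','mallet')
for r in a[:2]:
    v,u=np.nonzero(r['pixels']&(d>0));M=deproj(np.stack([u,v],-1),C,d=d[v,u]);h=M[M[:,2]>155];g=M[(M[:,2]>60)&(M[:,2]<85)]
    print('mallet',r['confidence'],M[:,2].max(),h[:,:2].mean(0),box(g[:,:2]),box(h[:,:2]))
E
```

```text
[598.8212023  213.38803475 210.87815618]
plane 0.97 depth [632.3 225. ] [138.9  45. ] 0.7 zmed 29.0 5477
plane x 568.9 700.0 mid 634.5 224.9 deg 0.7
hi (array([626.4, 225.2]), array([110.6,  44.6]), -0.0) 47.69799026531064
mallet 0.56 165.36020958189786 [662.98005924   5.26830203] (array([663.2,   4.9]), array([64.4, 58.1]), -4.6) (array([662.9,   2.5]), array([27.1, 26.6]), -4.5)
mallet 0.53 47.69799026531064 [nan nan] (array([0., 0.]), array([0., 0.]), 0.0) (array([0., 0.]), array([0., 0.]), 0.0)<stdin>:9: RuntimeWarning: Mean of empty slice.
  ret = um.true_divide(
```

View pics/w5.png

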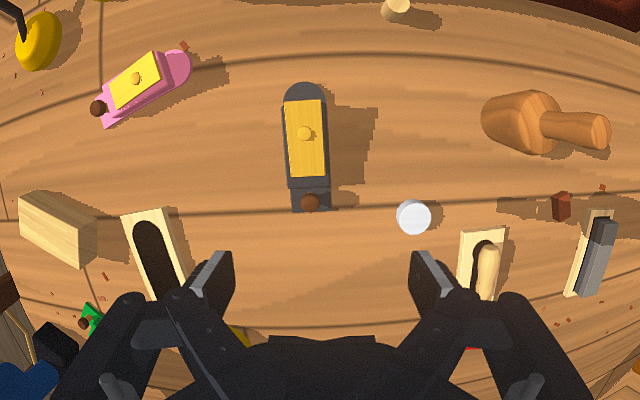

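The wrist view shows the dark iron plane at (306,145), heel away and toe with knob towards the robot. The pink one is at (140,85) and isn't the target. The mallet is upright at (540,120), world (663,4).

```bash
python3 - <<'E'
from h import *
s,T=pose();print(tool(T,[632.3,225,29]),s['tool_rot'])
E
```

```text
[ 3.25 -1.23 18.26] [-3.14125668e+00  4.03318083e-04 -4.80408618e-02]
```

{"method": "play_rows", "body": {
  "targets": [
    [0,2,-1,4,-3.2],
    [0,3.25,-1.2,8,-3.2],
    [0,3.25,-1.2,12,-3.2],
    [0,3.25,-1.2,15,-3.2],
    [0,3.25,-1.2,17,-3.2],
    [0,3.25,-1.2,18.2,-3.2],
    [0,3.25,-1.2,18.2,-3.2],
    [0.5,3.25,-1.2,18.2,-3.2],
    [1,3.25,-1.2,18.2,-3.2],
    [1,3.25,-1.2,18.2,-3.2]
  ]
}}

```text
clock: 14.85
eef_pos: [633.9, 225.5, 30.9]
tool_rot: [-3.14, -0.002, 0.008]
force: [0.6, 2.6, 3.4]
width: 43.7
gripper_force: 1.2
```

{"method": "play_rows", "body": {
  "targets": [
    [1,0,0,0,0],
    [1,0,0,0,0],
    [1,0,0,0,0],
    [1,0,0,0,0]
  ]
}}

```text
clock: 15.25
eef_pos: [634.1, 225.5, 31.2]
tool_rot: [-3.14, -0.003, 0.008]
force: [-0.7, 0.6, 4.8]
width: 43.0
gripper_force: 64.2
```

{"method": "play_rows", "body": {
  "targets": [
    [1,0,0,-2,0],
    [1,0,0,-6,0],
    [1,-2,-1,-10,0],
    [1,-6,-3,-14,0],
    [1,-10,-5,-15,-3],
    [1,-14,-7,-15,-6],
    [1,-17,-8.5,-15,-6],
    [1,-19.5,-10,-15,-6],
    [1,-20.3,-10.6,-15,-6],
    [1,-20.3,-10.6,-15,-6]
  ]
}}

```text
clock: 16.25
eef_pos: [427.3, 330.5, 179.1]
tool_rot: [-3.141, 0.001, 0.116]
force: [0.1, -0.5, -4.9]
width: 42.7
gripper_force: 62.9
```

{"method": "play_rows", "body": {
  "targets": [
    [1,0,0,0,0],
    [1,0,0,0,0],
    [1,0,0,0,0]
  ]
}}

```text
clock: 16.55
eef_pos: [430.4, 328.1, 179.3]
tool_rot: [3.141, -0.001, 0.11]
force: [0.4, -0.3, -3.9]
width: 43.0
gripper_force: 62.9
```

```bash
python3 - <<'E'
from h import *
im,d,C,T=look();s=ctrl.read_state();print(T[:3,3],s['width'],s['tool_rot'])
P=top('plane_pad',(491,426),im,d,C,(9,15),12)
b,_,_=box(P[(P[:,2]>9)&(P[:,2]<15)][:,:2])
c=np.array([491.3,426.2]);a=np.radians(6.6);s,T=pose();t=c+1.8*np.array([np.cos(a),np.sin(a)]);print(tool(T,[*t,43.5]))
E
```

```text
[430.44426943 328.06911234 179.33838056] 42.87086328453122 [ 3.14107835e+00 -5.96430678e-04  1.10806561e-01]
plane_pad 0.79 depth [491.2 426.4] [165.2  68.7] 6.8 zmed 12.3 11199
[ 7.36 -9.04 13.58]
```

{"method": "play_rows", "body": {
  "targets": [
    [1,3,-4,3,-0.4],
    [1,6,-8,7,-0.4],
    [1,7.4,-9.1,10,-0.4],
    [1,7.4,-9.1,11.5,-0.4],
    [1,7.4,-9.1,12,-0.4],
    [1,7.4,-9.1,12,-0.4],
    [1,7.4,-9.1,12,-0.4]
  ]
}}

```text
clock: 17.35
eef_pos: [493.2, 427.3, 60.7]
tool_rot: [-3.141, -0.001, 0.119]
force: [0.6, 0.2, -4.1]
width: 43.4
gripper_force: 63.0
```

```bash
python3 - <<'E'
from h import *
c=np.array([491.2,426.4]);a=np.radians(6.8);s,T=pose();t=c+1.8*np.array([np.cos(a),np.sin(a)]);print(tool(T,[*t,43.3]),s['tool_rot'])
E
```

```text
[-0.03  0.07  1.74] [-3.14129794e+00 -1.49515334e-03  1.18550409e-01]
```

{"method": "play_rows", "body": {
  "targets": [
    [1,0,0.05,0.9,0],
    [1,0,0.05,1.5,0],
    [1,0,0.05,1.8,0],
    [1,0,0.05,1.8,0],
    [0.3,0,0.05,1.8,0],
    [0,0,0.05,1.8,0],
    [0,0,0.05,1.8,0],
    [0,0,0.05,1.8,0],
    [0,0,0.05,0,0],
    [0,0,0.05,-4,0]
  ]
}}

```text
clock: 18.35
eef_pos: [490.6, 426.2, 97.8]
tool_rot: [3.138, 0.005, 0.12]
force: [1.1, -0.3, 0.3]
width: 85.2
gripper_force: 0.0
```

{"method": "play_rows", "body": {
  "targets": [
    [0,0,0,-5,0],
    [0,0,0,-10,0],
    [0,-2,4,-14,2],
    [0,-2,8,-17,6.8],
    [0,-1,13,-17,6.8],
    [0,1,18,-17,6.8],
    [0,2,23,-17,6.8],
    [0,3,28,-17,6.8],
    [0,4,33,-17,6.8],
    [0,4,36,-17,6.8]
  ]
}}

```text
clock: 19.35
eef_pos: [576.2, 71.9, 270.9]
tool_rot: [3.141, -0.002, -0.0]
force: [-0.4, -0.5, 0.7]
width: 85.4
gripper_force: 0.0
```

{"method": "play_rows", "body": {
  "targets": [
    [0,0,1,0,0],
    [0,0,1,0,0],
    [0,0,1,0,0]
  ]
}}

```text
clock: 19.65
eef_pos: [575.0, 66.4, 269.8]
tool_rot: [-3.14, -0.0, 0.002]
force: [0.6, 0.9, -0.4]
width: 85.4
gripper_force: 0.0
```

```bash
cat >> h.py <<'E'
def mallet(d,C):
    for r in ctrl.trace('wrist','mallet')[:2]:
        v,u=np.nonzero(r['pixels']&(d>0));M=deproj(np.stack([u,v],-1),C,d=d[v,u]);zm=M[:,2].max()
        if zm>100:
            h=M[M[:,2]>zm-6];print('mallet',round(r['confidence'],2),'top',zm.round(1),*box(h[:,:2]));return M
E
python3 - <<'E'
from h import *
im,d,C,T=look(save='w6');print(T[:3,3])
mallet(d,C)
top('plane',(491,426),im,d,C,(15,70),36)
midline('gouge',(451,12),C,26)
top('mallet_pad',(515,-430),im,d,C,(8,16),12)
s,T=pose();print(s['eef_pos'],s['tool_rot'],tool(T,[662.9,3.5,230]))
E
```

```text
[575.02817474  66.39036403 269.81674733]
mallet 0.97 top 166.1 [662.8   0.8] [26.2 25.7] -87.0
plane 0.94 depth [491.6 424.7] [138.4  45.6] 6.8 zmed 36.1 2228
gouge x 384.2 516.1 mid 450.1 11.0 deg 1.7
mallet_pad 0.83 depth [ 511.9 -431.3] [93.1 90.3] -88.0 zmed 11.4 1350
[575.01879146  66.61321403 269.24939267] [-3.14107044e+00  2.43990729e-04  3.82978635e-03] [8.76 6.35 3.92]
```

View pics/w6.png

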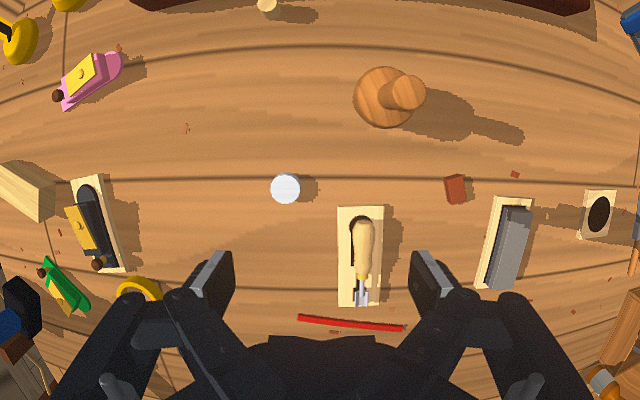

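{"method": "play_rows", "body": {
  "targets": [
    [0,4,3,0,0],
    [0,8,6,1,0],
    [0,8.8,6.5,3,0],
    [0,8.8,6.5,6,0],
    [0,8.8,6.5,9,0],
    [0,8.8,6.5,11.5,0],
    [0,8.8,6.5,13,0],
    [0,8.8,6.5,13.3,0],
    [0.5,8.8,6.5,13.3,0],
    [1,8.8,6.5,13.3,0]
  ]
}}

```text
clock: 20.9
eef_pos: [664.3, -0.1, 137.8]
tool_rot: [3.141, -0.002, 0.001]
force: [-0.3, -1.1, 0.4]
width: 59.2
gripper_force: 0.0
```

{"method": "play_rows", "body": {
  "targets": [
    [1,0,0,0,0],
    [1,0,0,0,0],
    [1,0,0,0,0],
    [1,0,0,0,0],
    [1,0,0,0,0],
    [1,0,0,0,0]
  ]
}}

```text
clock: 21.5
eef_pos: [664.2, 0.2, 137.6]
tool_rot: [-3.141, -0.002, 0.001]
force: [-0.1, 1.3, 6.4]
width: 27.0
gripper_force: 58.7
```

{"method": "play_rows", "body": {
  "targets": [
    [1,0,0,-1.5,0],
    [1,0,0,-4,0],
    [1,0,0,-7,0],
    [1,-1,1,-8,0],
    [1,-3,4,-8,0],
    [1,-5,7,-8,0],
    [1,-7,10,-8,0],
    [1,-9,13,-8,0],
    [1,-11,16,-8,0],
    [1,-13,19,-8,0]
  ]
}}

```text
clock: 22.5
eef_pos: [530.7, -191.7, 215.8]
tool_rot: [-3.141, 0.002, 0.0]
force: [0.6, -1.3, -2.9]
width: 26.8
gripper_force: 59.4
```

{"method": "play_rows", "body": {
  "targets": [
    [1,-2,3,0,0],
    [1,-4,6,0,0],
    [1,-6,9,0,0],
    [1,-7.5,11.5,0,0],
    [1,-8.4,13,0,0],
    [1,-8.4,13,0,0],
    [1,-8.4,13,0,0],
    [1,-8.4,13,0,0]
  ]
}}

```text
clock: 23.3
eef_pos: [449.8, -318.9, 215.9]
tool_rot: [-3.14, 0.0, 0.003]
force: [-1.0, -0.2, -3.1]
width: 26.6
gripper_force: 59.5
```

```bash
python3 - <<'E'
from h import *
im,d,C,T=look(save='w7');print(T[:3,3])
P=top('mallet_pad',(513,-431),im,d,C,(9,15),12)
top('stone',(466,-213),im,d,C,(32,40),36)
M=mallet(d,C)
s,T=pose();print(s['eef_pos'],s['tool_rot'],s['width'])
E
```

```text
[ 449.79305497 -318.88354597  215.92338264]
mallet_pad 0.66 depth [ 511.9 -432. ] [90.9 90.8] -88.6 zmed 12.0 6400
stone 0.95 depth [ 464.4 -214.1] [125.3  43.5] -2.9 zmed 35.9 4586
mallet 0.78 top 244.1 [ 449.7 -320.9] [26.9 26.2] 19.8
[ 450.15135095 -319.38197357  216.18001464] [-3.14117733e+00  8.61761766e-05  2.92906456e-03] 26.897006574804404
```

View pics/w7.png

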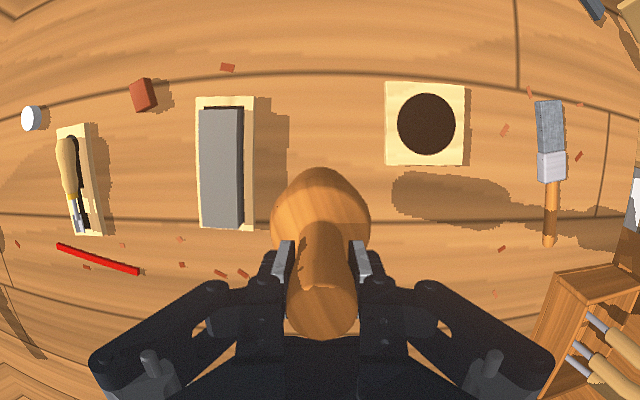

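{"method": "play_rows", "body": {
  "targets": [
    [1,1,2,0,0],
    [1,2.5,5,0,0],
    [1,4.3,8,1,0],
    [1,5.7,10.3,2.5,0],
    [1,6.2,11.2,4,0],
    [1,6.2,11.2,5,0],
    [1,6.2,11.2,5,0],
    [1,6.2,11.2,5,0],
    [1,6.2,11.2,5,0]
  ]
}}

```text
clock: 24.4
eef_pos: [512.0, -431.6, 167.3]
tool_rot: [3.141, -0.001, 0.002]
force: [-0.4, 0.4, -3.0]
width: 26.5
gripper_force: 59.8
```

```bash
python3 - <<'E'
from h import *
s,T=pose();print(s['eef_pos'],tool(T,[512.5,-431.6,149.8]),s['tool_rot'])
E
```

```text
[ 512.0056738  -431.5502298   167.30416363] [0.05 0.   1.75] [ 3.14143167e+00 -9.10265054e-04  1.85610195e-03]
```

{"method": "play_rows", "body": {
  "targets": [
    [1,0,0,0.8,0],
    [1,0,0,1.4,0],
    [1,0,0,1.8,0],
    [1,0,0,1.8,0],
    [1,0,0,1.8,0],
    [0.5,0,0,1.8,0],
    [0.2,0,0,1.8,0],
    [0,0,0,1.8,0],
    [0,0,0,1.8,0],
    [0,0,0,1.8,0]
  ]
}}

```text
clock: 25.4
eef_pos: [511.7, -432.3, 148.2]
tool_rot: [3.142, 0.0, 0.001]
force: [-0.0, 0.7, -0.7]
width: 85.2
gripper_force: 0.0
```

{"method": "play_rows", "body": {
  "targets": [
    [0,0,0,-1,0],
    [0,0,0,-4,0],
    [0,0,0,-8,0],
    [0,0,0,-12,0],
    [0,-2,-3,-13,0],
    [0,-4,-7,-13,0],
    [0,-4,-11,-13,0],
    [0,-4,-14,-13,0],
    [0,-4,-14,-13,0],
    [0,-4,-14,-13,0]
  ]
}}

```text
clock: 26.4
eef_pos: [472.1, -292.2, 279.2]
tool_rot: [3.141, -0.001, 0.003]
force: [0.7, -0.8, 0.2]
width: 85.4
gripper_force: 0.0
```

```bash
python3 - <<'E'
from h import *
im,d,C,T=look(save='w8');print(T[:3,3])
M=mallet(d,C);top('stone',(466,-213),im,d,C,(32,40),36);top('mallet_pad',(512,-431),im,d,C,(9,15),12)
if M is not None:
    k=(M[:,2]>60+12)&(M[:,2]<90);print(M[k].mean(0),box(M[k][:,:2]))
print(ctrl.read_state()['force'])
E
```

```text
[ 472.09664797 -292.21075418  279.230743  ]
mallet 0.55 top 177.9 [ 510.5 -430.8] [26.6 26.3] 35.2
stone 0.94 depth [ 464.3 -214. ] [125.4  42.7] -3.3 zmed 36.0 3350
mallet_pad not found
[ 515.76015807 -407.5426209    83.42367273] (array([ 513.6, -417.5]), array([64.8, 36.8]), -12.7)
[-0.17207329  0.11250851 -0.52664407]
```

View pics/w8.png

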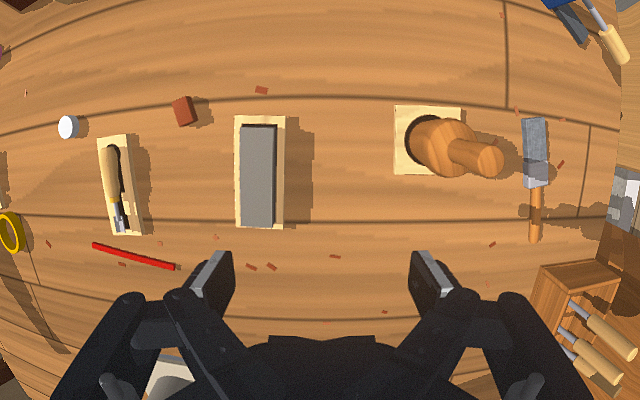

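```bash
python3 -c "
from cell import ctrl
print(ctrl.finish_job())"
```

```text
the job is handed in; nothing more can be done
None
```

The job is handed in: the stone, gouge, plane and mallet each sit on their own pads within about 2 mm by the last camera checks, with the gouge and plane pointing as their silhouettes do and the mallet upright, at about 26 s of the 112 s.

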